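# Return the underglaze jars to the colour rack

## Robot

A 6-joint arm with a two-finger parallel gripper is mounted at the origin on the work surface. World frame = base frame: x ahead of the robot, y to its left, z up, the work surface at z = 0. Lengths are in m, angles in rad, forces in N, time in s.
With the tool pointing down it reaches from about 0.325 to 0.9 m from the base axis. Payload 6.1 kg.
Tool frame: the origin (TCP) lies at the very end of the fingers, on their centre line; the grasp point (between the pads) lies 19 mm behind it; z points along the fingers, y is the line along which they close (so a half turn about z gives the same grasp; the last joint's range is limited). The gripper opens to 87 mm and grips with 3 to 60 N. Pads are 19 mm wide; open, the fingers measure 117 mm over their backs; the gripper's body (75 mm by 190 mm) begins 51 mm behind the grasp point.
Start: joints at [-1.322, 0.22, 1.526, -0, 1.395, -0.126], TCP at [0.229, -0.582, 0.199] pointing down, gripper open.
Joint ranges: [-2.98, 2.98], [-0.91, 2.08], [0.09, 2.57], [-1.24, 4.39], [0.2, 2.65], [-2.68, 2.68]. Speed limits (rad/s): [2.57, 2.57, 3.01, 3.14, 3.14, 3.14].

## Interface

Orientations are given as a unit quaternion [x, y, z, w].
In Python, from rig import arm, eyes gives the robot as it stands.
- The arm moves only by the tool step_arm, never from a script. Its argument "rows" is a list of rows, each an object of numbers: "tx", "ty", "tz": the shift along the tool's x, y, z in mm; "yaw": the turn about the tool's z in degrees; "grip": the opening, from 0 (shut) to 1 (fully open). In form: [{"tx": .., "ty": .., "tz": .., "yaw": .., "grip": ..}, ...]. A call has 1 to 5 rows; each row is the pose to reach, as a shift and turn from the pose commanded when the call began, along the tool's axes at that moment; what a row does not reach only later rows make up. A row lasts 1/10 s, in which the tool goes at most 50 mm and 8.59 degrees, less where a joint would pass 70% of its speed; a pose out of reach is approached as far as the arm can. A call with a gripper value outside its range is refused whole. The fingers move at their own pace and stop on an object; "newtons" is the grip in N (left out, the last holds). Time passes only in rows, so rows that repeat a pose let the fingers close. It gives the time, the measured TCP pose, the force, the opening and the grip force at its end, in the units of the state.
- arm.read_state(): the state, without advancing time (a new reading comes with each control period).
- eyes.capture(name): name is "scene" or "top" or "wrist"; returns the picture (420x560x3 uint8, blue, green, red); there is no depth.
- eyes.camera_info(name): a dict with "fov_y" (degrees; the focal length in pixels is half the picture's height over the tangent of half this angle, whatever the lens; pixels are square), "cx", "cy" (the principal point, pixels), "rvec" (rotation vector, rad) and "tvec" (3), from world to camera coordinates, as OpenCV has them. Camera axes: x right, y down, z forward; pixel columns grow to the right and rows downward; lengths in m; the calibration is good to about 2 mm. A picture is of the moment at which its call begins: read the wrist's pose just before it. camera_info takes no time and is no camera call; for the wrist camera it gives the pose at the moment of the call.
- arm.job_done(): hands the job in; it is judged then, once.
The state is a dict: "time": time; "qpos": joint angles; "dq": joint speeds; "tau": joint torques, N m; "tcp_pos": TCP position; "ee_rot": TCP orientation; "force": force on the tool from outside, world axes, zero at the start; "moment": the same for the moment, N m; "gripper_width": finger opening in m; "grip_force": force on a finger pad.
Only numpy, scipy, OpenCV 4.12 (cv2) and the standard library are available. Lean on these libraries where they do the work, as an engineer would, in place of code of your own. Each camera call takes 0.05 s, during which the arm holds its last target. There are 200 camera calls.

## Task

Glazing is over: move the four underglaze jars from the grey carrying tray back to the wooden colour rack, so that they stand in the same order as the row of fired colour chips on its ledge, each jar upright on the floor of the bay directly behind the chip of its own colour. Do not tip a jar over, and leave the yellow bowl and the plaster mould where they are.

Things in the scene. Friction and masses are not known exactly. Their poses are not given: they have to be found in the camera images.
- jar_rust_center (a point): rust-red jar: loose, upright, 50 mm across, 72 mm tall, 0.15 kg, white with rust-red label band and cap (cap 48 mm across, top 18 mm). Point: its centre, 36 mm above its underside; z up, yaw means nothing. Starts in a bay of the fixed grey tray (bay floor 6 mm above the table, walls 12 mm above floor, bays 82 mm apart: gaps along the row 22 to 42 mm, open across the row)
- jar_cobalt_center (a point): dark cobalt-blue jar: loose, upright, 50 mm across, 72 mm tall, 0.15 kg, white with dark cobalt-blue label band and cap (cap 48 mm across, top 18 mm). Point: its centre, 36 mm above its underside; z up, yaw means nothing. Starts in a bay of the fixed grey tray (bay floor 6 mm above the table, walls 12 mm above floor, bays 82 mm apart: gaps along the row 22 to 42 mm, open across the row)
- jar_mustard_center (a point): mustard-yellow jar: loose, upright, 50 mm across, 72 mm tall, 0.15 kg, white with mustard-yellow label band and cap (cap 48 mm across, top 18 mm). Point: its centre, 36 mm above its underside; z up, yaw means nothing. Starts in a bay of the fixed grey tray (bay floor 6 mm above the table, walls 12 mm above floor, bays 82 mm apart: gaps along the row 22 to 42 mm, open across the row)
- jar_green_center (a point): dark green jar: loose, upright, 50 mm across, 72 mm tall, 0.15 kg, white with dark green label band and cap (cap 48 mm across, top 18 mm). Point: its centre, 36 mm above its underside; z up, yaw means nothing. Starts in a bay of the fixed grey tray (bay floor 6 mm above the table, walls 12 mm above floor, bays 82 mm apart: gaps along the row 22 to 42 mm, open across the row)
- place_rust (a point): place of the rust-red jar in the fixed wooden rack: the bay behind the rust-red fired chip (flat tile 32 x 42 mm, top 16 mm above the table). Point: middle of the bay floor, 16 mm above the table; z up, y along the row; the chip's centre lies 66 mm from it along -x (robot's side). Bay 76 x 76 mm inside, walls 12 mm above its floor, bays 82 mm apart
- place_cobalt (a point): place of the dark cobalt-blue jar in the fixed wooden rack: the bay behind the dark cobalt-blue fired chip (flat tile 32 x 42 mm, top 16 mm above the table). Point: middle of the bay floor, 16 mm above the table; z up, y along the row; the chip's centre lies 66 mm from it along -x (robot's side). Bay 76 x 76 mm inside, walls 12 mm above its floor, bays 82 mm apart
- place_mustard (a point): place of the mustard-yellow jar in the fixed wooden rack: the bay behind the mustard-yellow fired chip (flat tile 32 x 42 mm, top 16 mm above the table). Point: middle of the bay floor, 16 mm above the table; z up, y along the row; the chip's centre lies 66 mm from it along -x (robot's side). Bay 76 x 76 mm inside, walls 12 mm above its floor, bays 82 mm apart
- place_green (a point): place of the dark green jar in the fixed wooden rack: the bay behind the dark green fired chip (flat tile 32 x 42 mm, top 16 mm above the table). Point: middle of the bay floor, 16 mm above the table; z up, y along the row; the chip's centre lies 66 mm from it along -x (robot's side). Bay 76 x 76 mm inside, walls 12 mm above its floor, bays 82 mm apart
- bowl_center (a point): bystander: empty yellow plastic bowl, 160 mm across, 70 mm high, loose on the table; this point is on its axis, 35 mm up
- mould_center (a point): bystander: white plaster mould, a six-sided block on a round base, 184 mm across, 73 mm high, 1.4 kg, loose on the table; this point is on its axis, 36 mm up
Not all that is in view belongs to the job. Of the things like the part that bears jar_cobalt_center, leave any that is pink; of the rest the larger one is meant.

How it is judged:
By the outcome, as a careful person would: the job done as asked, in the order asked, and still so for the second after the job is handed in, with the robot touching nothing.
It also fails if it takes over 96 s, if anything falls off the work surface, if the arm or the gripper's body presses on something with over 40 N, if the wrist force passes 120 N, or if a joint passes its speed limit or range.

## Working session

There is one attempt and no reset: what is moved stays moved. The work goes in short steps, Python scripts to look and compute and a tool call to move; the robot and the scene stay as the last step left them, time stands still between calls to the robot, and variables do not carry over. Pictures are saved under pics/ and viewed, at most 14 in all, crops included, and the job is handed in when it is done.

Besides the shell and the picture viewer there is one more tool, called after "Emit:" as name(argument=value, ...) on one line, values as JSON. step_arm: Moves the arm, as the interface text tells. Its arguments: {"type":"object","properties":{"rows":{"type":"array","items":{"type":"object","properties":{"tx":{"type":"number"},"ty":{"type":"number"},"tz":{"type":"number"},"yaw":{"type":"number"},"grip":{"type":"number"}}}},"newtons":{"type":"number"}},"required":["rows"]}

```bash
mkdir -p pics; ls; python3 - <<'E'
from rig import arm, eyes
import cv2
s=arm.read_state();print(s['time'],s['tcp_pos'],s['ee_rot'],s['gripper_width'])
for n in("scene","top"):
    cv2.imwrite(f"pics/{n}0.png",eyes.capture(n)); print(eyes.camera_info(n))
E
```

```text
pics
0.0 [ 0.22862469 -0.58096131  0.19753163] [ 9.82489517e-01  1.86315267e-01 -6.49654800e-05 -9.82467152e-04] 0.08702329066335686
{'fov_y': 53.91771395456206, 'cx': 276.65854948415216, 'cy': 208.74906485784007, 'rvec': array([ 1.72627721,  2.05281292, -0.66066617]), 'tvec': array([ 0.09269854, -0.47383222,  1.45189803])}
{'fov_y': 44.96925553933991, 'cx': 282.53443853482, 'cy': 201.6231495495545, 'rvec': array([ 2.12274105, -2.13442889,  0.17404292]), 'tvec': array([0.00873251, 0.59871136, 1.24732122])}
```

View pics/scene0.png

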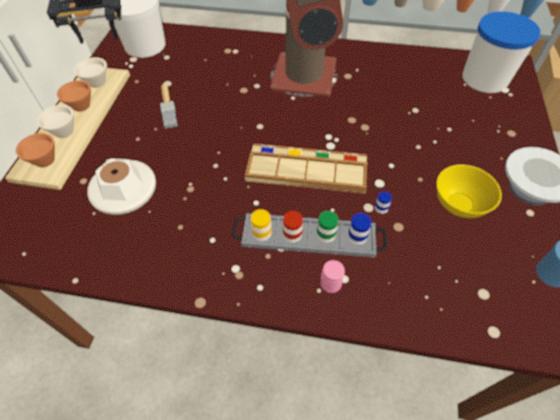

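View pics/top0.png

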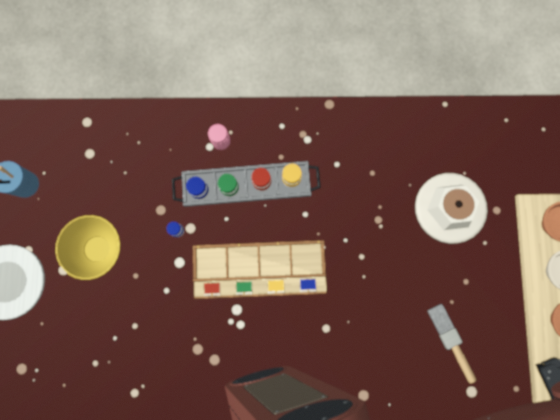

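The scene view shows the tray with mustard, rust, green and cobalt jars at (261,222)…(360,226). A small blue decoy is at (384,202) and a pink one at (332,276). The top view shows the rack chips in the order rust (212,287), green (244,287), mustard (276,285), cobalt (308,284), and the jar caps at (197,187), (228,184), (261,178), (292,174).

```bash
cat > h.py <<'E'
import cv2, numpy as np
from rig import arm, eyes
HUE={'rust':[(0,7),(174,180)],'mustard':[(18,32)],'green':[(50,85)],'cobalt':[(108,128)]}
def ray(ci,u,v,z):
    f=210/np.tan(np.radians(ci['fov_y']/2)); R=cv2.Rodrigues(np.array(ci['rvec']))[0]; t=np.array(ci['tvec'])
    d=R.T@np.array([(u-ci['cx'])/f,(v-ci['cy'])/f,1]); c=-R.T@t
    return c+d*(z-c[2])/d[2]
def blobs(im,col,amin=25):
    h=cv2.cvtColor(im,cv2.COLOR_BGR2HSV); m=np.zeros(im.shape[:2],np.uint8)
    for a,b in HUE[col]: m|=cv2.inRange(h,(a,140,90),(b,255,255))
    n,l,s,c=cv2.connectedComponentsWithStats(m)
    return [(s[i],c[i],(l==i).astype(np.uint8)) for i in range(1,n) if s[i][4]>=amin]
E
python3 - <<'E'
from h import *
for n in("top","scene"):
    im=cv2.imread(f"pics/{n}0.png");ci=eyes.camera_info(n)
    for c in HUE:
        for s,p,m in blobs(im,c):
            if s[4]<900: print(n,c,s,p.round(1),'z78',ray(ci,*p,.078)[:2].round(4),'z16',ray(ci,*p,.016)[:2].round(4))
    ys,xs=np.nonzero(cv2.inRange(im,(0,0,0),(0,0,0)))
E
```

```text
top rust [253 168  17  18 243] [260.7 176.9] z78 [0.6579 0.0601] z16 [0.6718 0.0633]
top rust [205 284  14   9 112] [211.4 287.5] z78 [0.3828 0.1796] z16 [0.383  0.1887]
top mustard [284 165  16  18 232] [291.6 173.3] z78 [ 0.6667 -0.018 ] z16 [ 0.681  -0.0186]
top mustard [270 282  12   8  85] [275.5 285. ] z78 [0.3879 0.0234] z16 [0.3884 0.0247]
top green [219 176  17  15 195] [227. 183.] z78 [0.6428 0.1451] z16 [0.656  0.1525]
top green [239 285  10   5  37] [243.6 286.7] z78 [0.3843 0.1011] z16 [0.3846 0.1063]
top cobalt [186 177  19  18 251] [195.3 185.7] z78 [0.6363 0.2253] z16 [0.6491 0.2366]
top cobalt [167 222  13  13 135] [172.9 227.9] z78 [0.5294 0.2784] z16 [0.5369 0.2923]
top cobalt [302 280  13   8  89] [307.8 284. ] z78 [ 0.39   -0.0555] z16 [ 0.3906 -0.058 ]
scene rust [288   0  25  25 113] [298.5  10.1] z78 [-0.2692 -0.058 ] z16 [-0.379  -0.0722]
scene rust [317   0  25  25  95] [331.9   7.8] z78 [-0.3042  0.0637] z16 [-0.4165  0.0584]
scene rust [166  25  13  12  34] [171.7  30.2] z78 [-0.0687 -0.488 ] z16 [-0.1636 -0.534 ]
scene rust [294  26   6  15  25] [296.3  3
[... 6563 characters left out ...]
  18   9  68] [261.6 233.9] z78 [ 0.717  -0.0017] z16 [ 0.6801 -0.0118]
scene green [317 154  11   3  28] [322.3 154.9] z78 [0.4414 0.1122] z16 [0.3841 0.1105]
scene green [319 211  19  18 258] [327.8 219.8] z78 [0.6505 0.1493] z16 [0.6087 0.1504]
scene cobalt [478  29  25  18  66] [489.3  38.4] z78 [-0.1912  0.6193] z16 [-0.2952  0.655 ]
scene cobalt [262 148  11   4  33] [266.8 149.5] z78 [ 0.4464 -0.041 ] z16 [ 0.3895 -0.0541]
scene cobalt [378 192  14  11 119] [384.4 196.9] z78 [0.5575 0.2826] z16 [0.5089 0.2935]
scene cobalt [352 213  19  19 290] [360.8 221.9] z78 [0.6433 0.2287] z16 [0.6009 0.2356]
scene cobalt [350 233  16   8  42] [356.7 237.6] z78 [0.6893 0.2218] z16 [0.6504 0.2282]
```

```bash
python3 - <<'E'
import cv2
im=cv2.imread("pics/top0.png")[145:310,165:340]
cv2.imwrite("pics/topc.png",cv2.resize(im,None,fx=3.6,fy=3.6,interpolation=cv2.INTER_CUBIC))
E
```

```text
(no output)
```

View pics/topc.png

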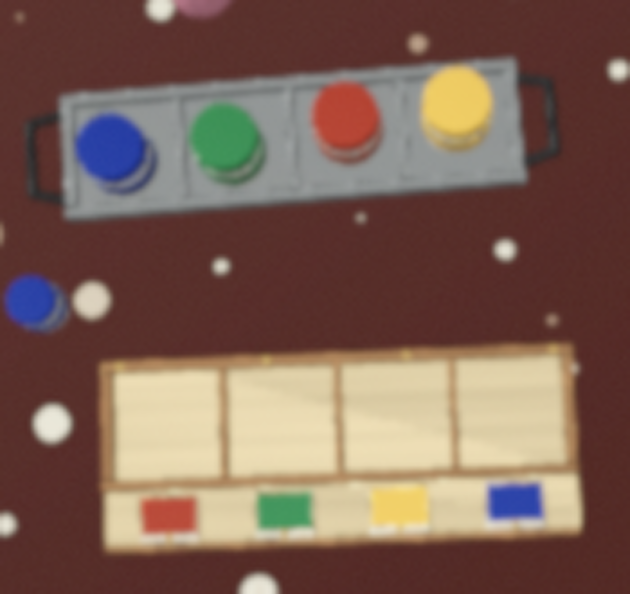

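Masks and crop agree: the jars are well separated in the tray, and chips run rust, green, mustard, cobalt toward −y. I'll travel above the mustard jar first.

Emit:
step_arm(rows=[{"tx": 43, "ty": -25}, {"tx": 86, "ty": -51}, {"tx": 129, "ty": -76}, {"tx": 172, "ty": -102}, {"tx": 215, "ty": -127}])

```text
invalid input at $.rows[0]: expected keys tx, ty, tz, yaw, grip
```

Emit:
step_arm(rows=[{"tx": 43, "ty": -25}, {"tx": 86, "ty": -51}, {"tx": 129, "ty": -76}, {"tx": 172, "ty": -102}, {"tx": 215, "ty": -127}])

```text
invalid input at $.rows[0]: expected keys tx, ty, tz, yaw, grip
```

Emit:
step_arm(rows=[{"tx": 43, "ty": -25}, {"tx": 86, "ty": -51}, {"tx": 129, "ty": -76}, {"tx": 172, "ty": -102}, {"tx": 184, "ty": -109}])

```text
invalid input at $.rows[0]: expected keys tx, ty, tz, yaw, grip
```

Emit:
step_arm(rows=[{"yaw": -8.5}, {"yaw": -17}, {"yaw": -25.5}, {"yaw": -34}, {"yaw": -42.5}])

```text
invalid input at $.rows[0]: expected keys tx, ty, tz, yaw, grip
```

Emit:
step_arm(rows=[{"yaw": -8.5}, {"yaw": -17}, {"yaw": -26}, {"yaw": -26}, {"yaw": -26}])

```text
invalid input at $.rows[0]: expected keys tx, ty, tz, yaw, grip
```

All keys are required.

Emit:
step_arm(rows=[{"tx": 43, "ty": -25, "tz": 0, "yaw": 0, "grip": 1}, {"tx": 86, "ty": -51, "tz": 0, "yaw": 0, "grip": 1}, {"tx": 129, "ty": -76, "tz": 0, "yaw": 0, "grip": 1}, {"tx": 172, "ty": -102, "tz": 0, "yaw": 0, "grip": 1}, {"tx": 215, "ty": -127, "tz": 0, "yaw": 0, "grip": 1}])

```text
time: 0.6
tcp_pos: [0.383, -0.3828, 0.1982]
ee_rot: [0.983, 0.186, -0.0, -0.0]
force: [1.1, -0.7, -0.5]
gripper_width: 0.087
grip_force: 0.0
```

Emit:
step_arm(rows=[{"tx": 43, "ty": -25, "tz": 0, "yaw": 0, "grip": 1}, {"tx": 86, "ty": -51, "tz": 0, "yaw": 0, "grip": 1}, {"tx": 129, "ty": -76, "tz": 0, "yaw": 0, "grip": 1}, {"tx": 172, "ty": -102, "tz": 0, "yaw": 0, "grip": 1}, {"tx": 215, "ty": -127, "tz": 0, "yaw": 0, "grip": 1}])

```text
time: 1.1
tcp_pos: [0.5367, -0.1858, 0.1984]
ee_rot: [0.982, 0.186, -0.0, -0.0]
force: [0.1, -0.5, 0.2]
gripper_width: 0.0868
grip_force: 0.0
```

Emit:
step_arm(rows=[{"tx": 43, "ty": -25, "tz": 0, "yaw": 0, "grip": 1}, {"tx": 86, "ty": -51, "tz": 0, "yaw": 0, "grip": 1}, {"tx": 129, "ty": -76, "tz": 0, "yaw": 0, "grip": 1}, {"tx": 172, "ty": -102, "tz": 0, "yaw": 0, "grip": 1}, {"tx": 181, "ty": -107, "tz": 0, "yaw": 0, "grip": 1}])

```text
time: 1.6
tcp_pos: [0.6668, -0.0171, 0.1976]
ee_rot: [0.982, 0.189, 0.0, -0.001]
force: [-1.1, -0.3, -0.1]
gripper_width: 0.087
grip_force: 0.0
```

Emit:
step_arm(rows=[{"tx": 0, "ty": 0, "tz": 0, "yaw": -8.5, "grip": 1}, {"tx": 0, "ty": 0, "tz": 0, "yaw": -17, "grip": 1}, {"tx": 0, "ty": 0, "tz": 0, "yaw": -25.5, "grip": 1}, {"tx": 0, "ty": 0, "tz": 0, "yaw": -34, "grip": 1}, {"tx": 0, "ty": 0, "tz": 0, "yaw": -42.5, "grip": 1}])

```text
time: 2.1
tcp_pos: [0.6646, -0.0225, 0.198]
ee_rot: [0.847, 0.532, -0.001, -0.0]
force: [-0.2, -0.8, 0.3]
gripper_width: 0.087
grip_force: 0.0
```

Emit:
step_arm(rows=[{"tx": 0, "ty": 0, "tz": 0, "yaw": -8.5, "grip": 1}, {"tx": 0, "ty": 0, "tz": 0, "yaw": -17, "grip": 1}, {"tx": 0, "ty": 0, "tz": 0, "yaw": -25.5, "grip": 1}, {"tx": 0, "ty": 0, "tz": 0, "yaw": -26, "grip": 1}, {"tx": 0, "ty": 0, "tz": 0, "yaw": -26, "grip": 1}])

```text
time: 2.6
tcp_pos: [0.6649, -0.0224, 0.1983]
ee_rot: [0.709, 0.706, -0.0, -0.0]
force: [0.6, -0.1, 0.3]
gripper_width: 0.087
grip_force: 0.0
```

```bash
cat >> h.py <<'E'
def look(tag,z=.078):
    s=arm.read_state(); ci=eyes.camera_info("wrist"); im=eyes.capture("wrist"); cv2.imwrite(f"pics/{tag}.png",im)
    print(s['time'],s['tcp_pos'].round(4),(-cv2.Rodrigues(np.array(ci['rvec']))[0].T@ci['tvec']).round(3))
    for c in HUE:
        for b,p,m in blobs(im,c,150):
            (u,v),r=cv2.minEnclosingCircle(max(cv2.findContours(m,0,2)[0],key=len))
            print(c,b,p.round(),ray(ci,*p,z)[:2].round(4),'circ',ray(ci,u,v,z)[:2].round(4),round(r,1))
E
python3 -c "
from h import *
look('w0')"
```

```text
2.6 [ 0.6649 -0.0224  0.1983] [0.666 0.043 0.383]
rust [  6   0  24  14 286] [17.  6.] [0.4295 0.1542] circ [0.4296 0.1542] 13.0
rust [  188    15   288   238 25992] [378. 148.] [0.7631 0.0271] circ [0.7199 0.0345] 148.2
rust [452  41  29  46 368] [469.  62.] [0.8415 0.1058] circ [0.8373 0.1036] 24.6
rust [ 251   86   49   52 1923] [275. 111.] [0.6603 0.0627] circ [0.6599 0.0625] 25.8
rust [264 218  40  16 296] [284. 226.] [ 0.669  -0.0533] circ [ 0.6684 -0.0484] 19.6
rust [288 283  69  21 319] [319. 288.] [ 0.7074 -0.1271] circ [ 0.7112 -0.1214] 34.0
mustard [ 36 131  27  34 667] [ 49. 148.] [0.4339 0.0292] circ [0.4334 0.0288] 20.3
mustard [ 263  167   45   46 1669] [285. 189.] [ 0.6694 -0.0144] circ [ 0.6692 -0.0143] 23.4
mustard [ 93 242  32  53 680] [106. 269.] [ 0.472  -0.1028] circ [ 0.4753 -0.1016] 26.9
mustard [437 242  31  53 672] [454. 269.] [ 0.8562 -0.104 ] circ [ 0.8528 -0.1031] 27.2
mustard [ 253  303  307   16 3751] [417. 312.] [ 0.8215 -0.158 ] circ [ 0.8084 -0.1564] 153.2
mustard [415 403  18  17 178] [423. 411.] [ 0.8437 -0.2983] circ [ 0.8455 -0.2989] 11.0
green [ 232    0   52   47 1882] [258.  19.] [0.6454 0.1427] circ [0.645  0.1435] 28.9
green [ 19  56  28  37 728] [32. 74.] [0.4313 0.0977] circ [0.431  0.0975] 22.2
cobalt [ 52 198  24  31 541] [ 64. 213.] [ 0.4362 -0.0388] circ [ 0.4362 -0.039 ] 18.5
```

View pics/w0.png

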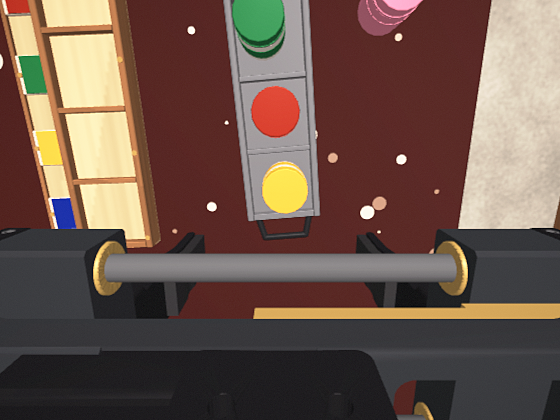

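Wrist view: mustard cap at (285,189), rust at (275,111), green at (258,19), consistent with the fixed cameras. Descending on mustard.

Emit:
step_arm(rows=[{"tx": 8, "ty": 4, "tz": 10, "yaw": 0, "grip": 1}, {"tx": 8, "ty": 4, "tz": 55, "yaw": 0, "grip": 1}, {"tx": 8, "ty": 4, "tz": 100, "yaw": 0, "grip": 1}, {"tx": 8, "ty": 4, "tz": 140, "yaw": 0, "grip": 1}, {"tx": 8, "ty": 4, "tz": 162, "yaw": 0, "grip": 1}])

```text
time: 3.15
tcp_pos: [0.666, -0.0129, 0.0311]
ee_rot: [0.708, 0.706, -0.002, -0.003]
force: [-0.4, 0.4, 0.2]
gripper_width: 0.0871
grip_force: 0.0
```

Emit:
step_arm(rows=[{"tx": 0, "ty": 0, "tz": 0, "yaw": 0, "grip": 0.4}, {"tx": 0, "ty": 0, "tz": 0, "yaw": 0, "grip": 0.4}, {"tx": 0, "ty": 0, "tz": 0, "yaw": 0, "grip": 0.4}, {"tx": 0, "ty": 0, "tz": 0, "yaw": 0, "grip": 0.4}, {"tx": 0, "ty": 0, "tz": 0, "yaw": 0, "grip": 0.4}], newtons=20)

```text
time: 3.65
tcp_pos: [0.6705, -0.0141, 0.0386]
ee_rot: [0.707, 0.707, 0.001, 0.001]
force: [-0.8, 0.6, -0.2]
gripper_width: 0.0548
grip_force: 0.0
```

Emit:
step_arm(rows=[{"tx": 0, "ty": 0, "tz": 0, "yaw": 0, "grip": 0.3}, {"tx": 0, "ty": 0, "tz": 0, "yaw": 0, "grip": 0.3}, {"tx": 0, "ty": 0, "tz": 0, "yaw": 0, "grip": 0.3}], newtons=20)

```text
time: 3.95
tcp_pos: [0.6699, -0.0141, 0.0378]
ee_rot: [0.707, 0.707, 0.0, 0.001]
force: [-1.0, -0.3, 5.2]
gripper_width: 0.0476
grip_force: 20.0
```

Emit:
step_arm(rows=[{"tx": 0, "ty": 0, "tz": -15, "yaw": 0, "grip": 0.3}, {"tx": 0, "ty": 0, "tz": -40, "yaw": 0, "grip": 0.3}, {"tx": 0, "ty": 0, "tz": -75, "yaw": 0, "grip": 0.3}, {"tx": 0, "ty": 0, "tz": -110, "yaw": 0, "grip": 0.3}, {"tx": 0, "ty": 0, "tz": -125, "yaw": 0, "grip": 0.3}])

```text
time: 4.45
tcp_pos: [0.6712, -0.0142, 0.1664]
ee_rot: [0.707, 0.707, 0.002, 0.002]
force: [1.0, -0.3, -0.3]
gripper_width: 0.0474
grip_force: 20.0
```

```bash
python3 -c "
from h import *
look('w1',.2); print(arm.read_state()['force'])"
```

```text
4.45 [ 0.6712 -0.0142  0.1664] [0.67  0.052 0.351]
rust [ 311   75  157  153 7016] [390. 158.] [0.7261 0.039 ] circ [0.7248 0.0393] 103.7
rust [ 240   90   54   57 2354] [267. 118.] [0.6647 0.058 ] circ [0.665 0.058] 28.0
mustard [  5 138  29  37 759] [ 19. 156.] [0.5418 0.0402] circ [0.5416 0.0403] 22.4
mustard [243 196  72  33 523] [279. 206.] [0.6705 0.0145] circ [0.6703 0.0039] 35.6
mustard [ 237  213   87   41 2781] [280. 236.] [ 0.671  -0.0023] circ [ 0.6711 -0.0114] 43.0
mustard [170 242  20  53 421] [178. 269.] [ 0.6152 -0.0214] circ [ 0.6161 -0.0206] 26.4
mustard [372 242  19  53 426] [382. 269.] [ 0.7272 -0.0215] circ [ 0.7262 -0.0209] 26.4
mustard [ 241  282   79   23 1307] [280. 291.] [ 0.671  -0.0347] circ [ 0.671  -0.0295] 39.0
mustard [ 170  303  350   16 4231] [354. 312.] [ 0.7132 -0.0483] circ [ 0.708  -0.0517] 174.5
green [ 219    0   58   47 2044] [248.  18.] [0.6566 0.101 ] circ [0.6564 0.1022] 31.8
green [  0  55  14  41 394] [ 5. 78.] [0.5425 0.076 ] circ [0.543  0.0773] 20.6
cobalt [ 24 211  26  32 515] [ 37. 225.] [0.5435 0.004 ] circ [0.5429 0.0031] 19.5
[1.7429745  0.35455826 1.41064829]
```

View pics/w1.png

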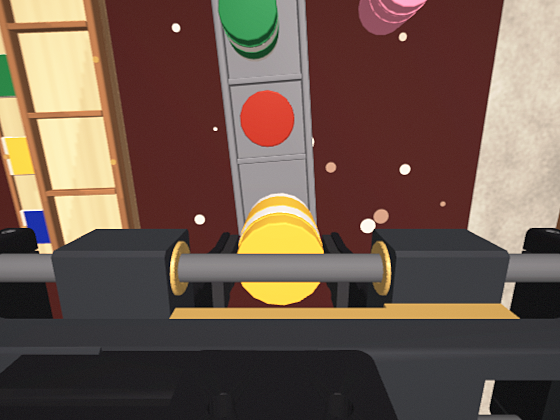

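The mustard jar is held upright and centred at (280,250). Carrying it to its bay.

Emit:
step_arm(rows=[{"tx": 8, "ty": -40, "tz": 0, "yaw": 0, "grip": 0.3}, {"tx": 17, "ty": -86, "tz": 0, "yaw": 0, "grip": 0.3}, {"tx": 26, "ty": -132, "tz": 0, "yaw": 0, "grip": 0.3}, {"tx": 35, "ty": -178, "tz": 0, "yaw": 0, "grip": 0.3}, {"tx": 42, "ty": -216, "tz": 0, "yaw": 0, "grip": 0.3}])

```text
time: 5.0
tcp_pos: [0.4496, 0.0287, 0.1593]
ee_rot: [0.707, 0.707, -0.001, -0.002]
force: [0.5, 0.3, -1.5]
gripper_width: 0.0473
grip_force: 20.0
```

Emit:
step_arm(rows=[{"tx": 0, "ty": 0, "tz": 10, "yaw": 0, "grip": 0.3}, {"tx": 0, "ty": 0, "tz": 35, "yaw": 0, "grip": 0.3}, {"tx": 0, "ty": 0, "tz": 60, "yaw": 0, "grip": 0.3}, {"tx": 0, "ty": 0, "tz": 60, "yaw": 0, "grip": 0.3}, {"tx": 0, "ty": 0, "tz": 60, "yaw": 0, "grip": 0.3}])

```text
time: 5.5
tcp_pos: [0.4525, 0.0281, 0.1007]
ee_rot: [0.707, 0.707, -0.001, -0.001]
force: [-0.0, -0.3, -1.4]
gripper_width: 0.0476
grip_force: 20.0
```

Emit:
step_arm(rows=[{"tx": 0, "ty": 2, "tz": 20, "yaw": 0, "grip": 0.3}, {"tx": 0, "ty": 2, "tz": 38, "yaw": 0, "grip": 0.3}, {"tx": 0, "ty": 2, "tz": 48, "yaw": 0, "grip": 0.3}, {"tx": 0, "ty": 2, "tz": 52, "yaw": 0, "grip": 0.3}, {"tx": 0, "ty": 2, "tz": 52, "yaw": 0, "grip": 0.3}])

```text
time: 6.0
tcp_pos: [0.4555, 0.0281, 0.0499]
ee_rot: [0.707, 0.707, -0.0, -0.0]
force: [-0.6, -0.1, -1.2]
gripper_width: 0.0474
grip_force: 20.0
```

Emit:
step_arm(rows=[{"tx": 0, "ty": 0, "tz": 2, "yaw": 0, "grip": 0.3}, {"tx": 0, "ty": 0, "tz": 2, "yaw": 0, "grip": 0.65}, {"tx": 0, "ty": 0, "tz": 2, "yaw": 0, "grip": 1}, {"tx": 0, "ty": 0, "tz": 2, "yaw": 0, "grip": 1}, {"tx": 0, "ty": 0, "tz": 2, "yaw": 0, "grip": 1}])

```text
time: 6.5
tcp_pos: [0.4556, 0.0281, 0.0481]
ee_rot: [0.707, 0.707, 0.0, 0.0]
force: [-1.2, 0.5, 0.6]
gripper_width: 0.0719
grip_force: 0.0
```

Emit:
step_arm(rows=[{"tx": 0, "ty": 0, "tz": -10, "yaw": 0, "grip": 1}, {"tx": 0, "ty": 0, "tz": -45, "yaw": 0, "grip": 1}, {"tx": 0, "ty": 0, "tz": -90, "yaw": 0, "grip": 1}, {"tx": 0, "ty": 0, "tz": -120, "yaw": 0, "grip": 1}, {"tx": 0, "ty": 0, "tz": -120, "yaw": 0, "grip": 1}])

```text
time: 7.0
tcp_pos: [0.459, 0.0278, 0.1739]
ee_rot: [0.707, 0.707, 0.003, 0.004]
force: [-0.1, -0.7, 0.5]
gripper_width: 0.0871
grip_force: 0.0
```

Emit:
step_arm(rows=[{"tx": 7, "ty": 42, "tz": 0, "yaw": 0, "grip": 1}, {"tx": 14, "ty": 84, "tz": 0, "yaw": 0, "grip": 1}, {"tx": 21, "ty": 126, "tz": 0, "yaw": 0, "grip": 1}, {"tx": 28, "ty": 168, "tz": 0, "yaw": 0, "grip": 1}, {"tx": 34, "ty": 204, "tz": 0, "yaw": 0, "grip": 1}])

```text
time: 7.5
tcp_pos: [0.6607, 0.0624, 0.1668]
ee_rot: [0.707, 0.707, -0.0, -0.0]
force: [-0.4, -0.2, -0.5]
gripper_width: 0.0869
grip_force: 0.0
```

```bash
python3 -c "
from h import *
look('w2')
print('top')
im=eyes.capture('top');cv2.imwrite('pics/top1.png',im)"
```

```text
7.5 [0.6607 0.0624 0.1668] [0.661 0.128 0.352]
rust [  1  49  29  42 779] [15. 70.] [0.4365 0.1793] circ [0.4368 0.1794] 24.0
rust [  322    59   171   194 15487] [400. 165.] [0.7696 0.0993] circ [0.7638 0.1127] 110.5
rust [211 167  28  55 318] [225. 193.] [0.6092 0.0728] circ [0.607  0.0722] 27.8
rust [ 260  176   47   51 1821] [283. 201.] [0.6634 0.0656] circ [0.6638 0.0658] 25.5
mustard [ 36 205  59  24 834] [ 61. 219.] [0.4519 0.0476] circ [0.4569 0.05  ] 30.5
mustard [ 81 204  40  25 340] [106. 214.] [0.4957 0.0526] circ [0.49   0.0485] 21.7
mustard [ 93 242  31  53 688] [106. 269.] [ 0.4879 -0.0035] circ [ 0.4909 -0.0026] 26.9
mustard [436 242  32  53 670] [454. 268.] [ 0.8323 -0.003 ] circ [ 0.8295 -0.0025] 27.2
mustard [ 254  304  306   15 3744] [418. 312.] [ 0.8019 -0.0519] circ [ 0.7904 -0.0505] 152.7
mustard [414 403  19  17 179] [423. 411.] [ 0.8221 -0.1777] circ [ 0.8237 -0.1788] 10.7
green [ 243   80   47   56 2004] [266. 107.] [0.6488 0.1487] circ [0.648  0.1487] 28.0
green [ 21 133  22  35 495] [ 32. 150.] [0.4377 0.1126] circ [0.4373 0.1125] 20.0
cobalt [ 231    0   53   43 1721] [258.  17.] [0.6424 0.2185] circ [0.6412 0.2206] 28.7
top
```

Emit:
step_arm(rows=[{"tx": 2, "ty": 1, "tz": 20, "yaw": 0, "grip": 1}, {"tx": 2, "ty": 1, "tz": 60, "yaw": 0, "grip": 1}, {"tx": 2, "ty": 1, "tz": 100, "yaw": 0, "grip": 1}, {"tx": 2, "ty": 1, "tz": 125, "yaw": 0, "grip": 1}, {"tx": 2, "ty": 1, "tz": 130, "yaw": 0, "grip": 0.8}])

```text
time: 8.1
tcp_pos: [0.6556, 0.064, 0.0328]
ee_rot: [0.707, 0.707, -0.003, -0.003]
force: [-0.5, 0.1, 0.1]
gripper_width: 0.084
grip_force: 0.0
```

Emit:
step_arm(rows=[{"tx": 0, "ty": 0, "tz": 0, "yaw": 0, "grip": 0.3}, {"tx": 0, "ty": 0, "tz": 0, "yaw": 0, "grip": 0.3}, {"tx": 0, "ty": 0, "tz": 0, "yaw": 0, "grip": 0.3}, {"tx": 0, "ty": 0, "tz": 0, "yaw": 0, "grip": 0.3}, {"tx": 0, "ty": 0, "tz": 0, "yaw": 0, "grip": 0.3}], newtons=20)

```text
time: 8.6
tcp_pos: [0.6609, 0.064, 0.0389]
ee_rot: [0.707, 0.707, 0.001, 0.001]
force: [-0.6, -0.1, 4.6]
gripper_width: 0.0474
grip_force: 20.1
```

Emit:
step_arm(rows=[{"tx": 0, "ty": 0, "tz": 0, "yaw": 0, "grip": 0.3}, {"tx": 0, "ty": 0, "tz": 0, "yaw": 0, "grip": 0.3}])

```text
time: 8.8
tcp_pos: [0.661, 0.064, 0.0389]
ee_rot: [0.707, 0.707, 0.001, 0.001]
force: [-1.7, 0.6, 5.8]
gripper_width: 0.0473
grip_force: 20.0
```

Emit:
step_arm(rows=[{"tx": 0, "ty": 0, "tz": -15, "yaw": 0, "grip": 0.3}, {"tx": 0, "ty": 0, "tz": -40, "yaw": 0, "grip": 0.3}, {"tx": 0, "ty": 0, "tz": -75, "yaw": 0, "grip": 0.3}, {"tx": 0, "ty": 0, "tz": -110, "yaw": 0, "grip": 0.3}, {"tx": 0, "ty": 0, "tz": -125, "yaw": 0, "grip": 0.3}])

```text
time: 9.3
tcp_pos: [0.6623, 0.064, 0.1675]
ee_rot: [0.707, 0.707, 0.002, 0.002]
force: [1.4, -0.3, -1.3]
gripper_width: 0.0478
grip_force: 20.0
```

Emit:
step_arm(rows=[{"tx": 22, "ty": -36, "tz": 0, "yaw": 0, "grip": 0.3}, {"tx": 47, "ty": -78, "tz": 0, "yaw": 0, "grip": 0.3}, {"tx": 72, "ty": -120, "tz": 0, "yaw": 0, "grip": 0.3}, {"tx": 97, "ty": -162, "tz": 0, "yaw": 0, "grip": 0.3}, {"tx": 122, "ty": -204, "tz": 0, "yaw": 0, "grip": 0.3}])

```text
time: 9.8
tcp_pos: [0.454, 0.1866, 0.1618]
ee_rot: [0.707, 0.707, -0.0, -0.0]
force: [-0.0, 1.4, -1.5]
gripper_width: 0.0474
grip_force: 20.0
```

Emit:
step_arm(rows=[{"tx": 6, "ty": -9, "tz": 10, "yaw": 0, "grip": 0.3}, {"tx": 6, "ty": -9, "tz": 35, "yaw": 0, "grip": 0.3}, {"tx": 6, "ty": -9, "tz": 60, "yaw": 0, "grip": 0.3}, {"tx": 6, "ty": -9, "tz": 60, "yaw": 0, "grip": 0.3}, {"tx": 6, "ty": -9, "tz": 60, "yaw": 0, "grip": 0.3}])

```text
time: 10.3
tcp_pos: [0.4469, 0.1918, 0.1022]
ee_rot: [0.707, 0.707, -0.001, -0.0]
force: [0.1, -0.0, -1.6]
gripper_width: 0.0476
grip_force: 20.0
```

Emit:
step_arm(rows=[{"tx": 0, "ty": 0, "tz": 20, "yaw": 0, "grip": 0.3}, {"tx": 0, "ty": 0, "tz": 38, "yaw": 0, "grip": 0.3}, {"tx": 0, "ty": 0, "tz": 48, "yaw": 0, "grip": 0.3}, {"tx": 0, "ty": 0, "tz": 53, "yaw": 0, "grip": 0.3}, {"tx": 0, "ty": 0, "tz": 53, "yaw": 0, "grip": 0.3}])

```text
time: 10.8
tcp_pos: [0.4476, 0.192, 0.0498]
ee_rot: [0.707, 0.707, -0.0, -0.0]
force: [-0.5, -0.3, -1.0]
gripper_width: 0.0477
grip_force: 20.0
```

Emit:
step_arm(rows=[{"tx": 0, "ty": 0, "tz": 1, "yaw": 0, "grip": 0.3}, {"tx": 0, "ty": 0, "tz": 1, "yaw": 0, "grip": 0.65}, {"tx": 0, "ty": 0, "tz": 1, "yaw": 0, "grip": 1}, {"tx": 0, "ty": 0, "tz": 1, "yaw": 0, "grip": 1}, {"tx": 0, "ty": 0, "tz": 1, "yaw": 0, "grip": 1}])

```text
time: 11.3
tcp_pos: [0.4477, 0.1922, 0.049]
ee_rot: [0.707, 0.707, 0.0, 0.0]
force: [0.4, -0.4, -0.9]
gripper_width: 0.0718
grip_force: 0.0
```

Emit:
step_arm(rows=[{"tx": 0, "ty": 0, "tz": -10, "yaw": 0, "grip": 1}, {"tx": 0, "ty": 0, "tz": -45, "yaw": 0, "grip": 1}, {"tx": 0, "ty": 0, "tz": -90, "yaw": 0, "grip": 1}, {"tx": 0, "ty": 0, "tz": -120, "yaw": 0, "grip": 1}, {"tx": 0, "ty": 0, "tz": -120, "yaw": 0, "grip": 1}])

```text
time: 11.8
tcp_pos: [0.451, 0.1931, 0.1751]
ee_rot: [0.707, 0.707, 0.005, 0.003]
force: [0.2, 0.5, -0.3]
gripper_width: 0.0869
grip_force: 0.0
```

Emit:
step_arm(rows=[{"tx": -9, "ty": 40, "tz": 0, "yaw": 0, "grip": 1}, {"tx": -18, "ty": 80, "tz": 0, "yaw": 0, "grip": 1}, {"tx": -27, "ty": 120, "tz": 0, "yaw": 0, "grip": 1}, {"tx": -36, "ty": 160, "tz": 0, "yaw": 0, "grip": 1}, {"tx": -45, "ty": 199, "tz": 0, "yaw": 0, "grip": 1}])

```text
time: 12.3
tcp_pos: [0.6474, 0.1465, 0.1679]
ee_rot: [0.707, 0.707, -0.0, -0.0]
force: [0.8, 0.6, -0.2]
gripper_width: 0.087
grip_force: 0.0
```

```bash
python3 -c "
from h import *
look('w3')
cv2.imwrite('pics/scene1.png',eyes.capture('scene'))" | grep -v must
```

```text
12.3 [0.6474 0.1465 0.1679] [0.648 0.212 0.353]
rust [    0     0   527   253 77354] [282. 103.] [0.649  0.2369] circ [0.6324 0.2262] 286.4
rust [256  52  48  22 769] [279.  63.] [0.6467 0.2689] circ [0.6467 0.2652] 23.8
rust [  27  129   66   56 2588] [ 62. 156.] [0.4496 0.1908] circ [0.4476 0.1911] 32.9
rust [ 84 130  33  45 326] [107. 147.] [0.4913 0.199 ] circ [0.4803 0.195 ] 24.4
rust [ 174  283   83   35 2389] [220. 301.] [0.5859 0.0446] circ [0.5796 0.0454] 43.5
rust [336 283  41  24 707] [355. 296.] [0.7231 0.0501] circ [0.7244 0.0523] 22.8
rust [394 381  22  33 539] [404. 398.] [ 0.7865 -0.0774] circ [ 0.7876 -0.0759] 18.6
green [ 260  176   43   50 1614] [282. 200.] [0.6489 0.1498] circ [0.6492 0.1499] 25.0
green [ 50 209  17  20 261] [ 58. 219.] [0.4353 0.1322] circ [0.4353 0.1322] 12.4
cobalt [ 141   30   38   42 1228] [160.  50.] [0.5473 0.2786] circ [0.5474 0.2785] 21.7
cobalt [ 250   87   48   55 1995] [274. 114.] [0.6421 0.2273] circ [0.6429 0.2274] 27.5
```

View pics/scene1.png

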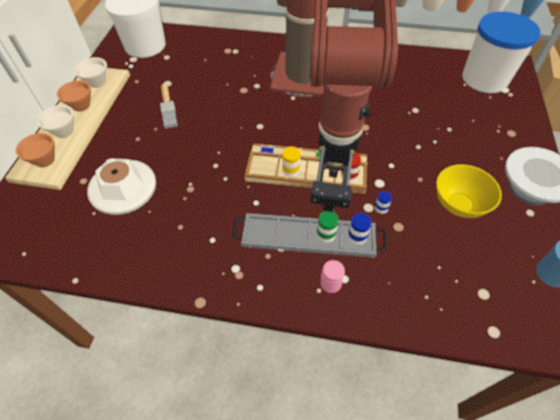

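The mustard and rust jars stand upright in their bays at (291,160) and (354,165), and green and cobalt remain in the tray. Green next.

Emit:
step_arm(rows=[{"tx": 2, "ty": 0, "tz": 20, "yaw": 0, "grip": 1}, {"tx": 2, "ty": 0, "tz": 60, "yaw": 0, "grip": 1}, {"tx": 2, "ty": 0, "tz": 100, "yaw": 0, "grip": 1}, {"tx": 2, "ty": 0, "tz": 125, "yaw": 0, "grip": 1}, {"tx": 2, "ty": 0, "tz": 130, "yaw": 0, "grip": 0.8}])

```text
time: 12.9
tcp_pos: [0.6418, 0.1488, 0.0337]
ee_rot: [0.707, 0.707, -0.003, -0.003]
force: [-0.2, 0.3, -0.6]
gripper_width: 0.0844
grip_force: 0.0
```

Emit:
step_arm(rows=[{"tx": 0, "ty": 0, "tz": 0, "yaw": 0, "grip": 0.3}, {"tx": 0, "ty": 0, "tz": 0, "yaw": 0, "grip": 0.3}, {"tx": 0, "ty": 0, "tz": 0, "yaw": 0, "grip": 0.3}, {"tx": 0, "ty": 0, "tz": 0, "yaw": 0, "grip": 0.3}, {"tx": 0, "ty": 0, "tz": 0, "yaw": 0, "grip": 0.3}], newtons=20)

```text
time: 13.4
tcp_pos: [0.6469, 0.1491, 0.0399]
ee_rot: [0.707, 0.707, 0.001, 0.0]
force: [-0.4, 0.5, 4.2]
gripper_width: 0.0473
grip_force: 20.1
```

Emit:
step_arm(rows=[{"tx": 0, "ty": 0, "tz": 0, "yaw": 0, "grip": 0.3}, {"tx": 0, "ty": 0, "tz": 0, "yaw": 0, "grip": 0.3}])

```text
time: 13.6
tcp_pos: [0.647, 0.1491, 0.0399]
ee_rot: [0.707, 0.707, 0.001, 0.0]
force: [-1.4, 0.7, 6.6]
gripper_width: 0.0471
grip_force: 20.0
```

Emit:
step_arm(rows=[{"tx": 0, "ty": 0, "tz": -15, "yaw": 0, "grip": 0.3}, {"tx": 0, "ty": 0, "tz": -40, "yaw": 0, "grip": 0.3}, {"tx": 0, "ty": 0, "tz": -75, "yaw": 0, "grip": 0.3}, {"tx": 0, "ty": 0, "tz": -110, "yaw": 0, "grip": 0.3}, {"tx": 0, "ty": 0, "tz": -125, "yaw": 0, "grip": 0.3}])

```text
time: 14.1
tcp_pos: [0.6484, 0.1492, 0.1686]
ee_rot: [0.707, 0.707, 0.002, 0.002]
force: [0.7, 0.6, -0.9]
gripper_width: 0.0473
grip_force: 20.0
```

Emit:
step_arm(rows=[{"tx": -8, "ty": -36, "tz": 0, "yaw": 0, "grip": 0.3}, {"tx": -16, "ty": -78, "tz": 0, "yaw": 0, "grip": 0.3}, {"tx": -24, "ty": -120, "tz": 0, "yaw": 0, "grip": 0.3}, {"tx": -32, "ty": -162, "tz": 0, "yaw": 0, "grip": 0.3}, {"tx": -39, "ty": -197, "tz": 0, "yaw": 0, "grip": 0.3}])

```text
time: 14.6
tcp_pos: [0.4465, 0.1098, 0.1626]
ee_rot: [0.707, 0.707, -0.001, -0.001]
force: [0.6, -0.2, -0.4]
gripper_width: 0.0473
grip_force: 20.0
```

Emit:
step_arm(rows=[{"tx": 0, "ty": 0, "tz": 5, "yaw": 0, "grip": 0.3}, {"tx": 0, "ty": 0, "tz": 30, "yaw": 0, "grip": 0.3}, {"tx": 0, "ty": 0, "tz": 60, "yaw": 0, "grip": 0.3}, {"tx": 0, "ty": 0, "tz": 60, "yaw": 0, "grip": 0.3}, {"tx": 0, "ty": 0, "tz": 60, "yaw": 0, "grip": 0.3}])

```text
time: 15.1
tcp_pos: [0.4491, 0.1101, 0.1034]
ee_rot: [0.707, 0.707, -0.001, -0.001]
force: [-0.9, -0.3, -1.0]
gripper_width: 0.0473
grip_force: 20.0
```

Emit:
step_arm(rows=[{"tx": 0, "ty": 0, "tz": 20, "yaw": 0, "grip": 0.3}, {"tx": 0, "ty": 0, "tz": 38, "yaw": 0, "grip": 0.3}, {"tx": 0, "ty": 0, "tz": 48, "yaw": 0, "grip": 0.3}, {"tx": 0, "ty": 0, "tz": 53, "yaw": 0, "grip": 0.3}, {"tx": 0, "ty": 0, "tz": 53, "yaw": 0, "grip": 0.3}])

```text
time: 15.6
tcp_pos: [0.4496, 0.1101, 0.0509]
ee_rot: [0.707, 0.707, -0.0, -0.0]
force: [0.0, 0.5, -1.1]
gripper_width: 0.0474
grip_force: 20.0
```

Emit:
step_arm(rows=[{"tx": 0, "ty": 0, "tz": 1, "yaw": 0, "grip": 0.3}, {"tx": 0, "ty": 0, "tz": 1, "yaw": 0, "grip": 0.65}, {"tx": 0, "ty": 0, "tz": 1, "yaw": 0, "grip": 1}, {"tx": 0, "ty": 0, "tz": 1, "yaw": 0, "grip": 1}, {"tx": 0, "ty": 0, "tz": 1, "yaw": 0, "grip": 1}])

```text
time: 16.1
tcp_pos: [0.4496, 0.1101, 0.05]
ee_rot: [0.707, 0.707, 0.0, 0.0]
force: [0.7, -0.2, -0.0]
gripper_width: 0.0713
grip_force: 0.0
```

Emit:
step_arm(rows=[{"tx": 0, "ty": 0, "tz": -10, "yaw": 0, "grip": 1}, {"tx": 0, "ty": 0, "tz": -45, "yaw": 0, "grip": 1}, {"tx": 0, "ty": 0, "tz": -90, "yaw": 0, "grip": 1}, {"tx": 0, "ty": 0, "tz": -120, "yaw": 0, "grip": 1}, {"tx": 0, "ty": 0, "tz": -120, "yaw": 0, "grip": 1}])

```text
time: 16.6
tcp_pos: [0.453, 0.1104, 0.1759]
ee_rot: [0.707, 0.707, 0.004, 0.003]
force: [0.4, 0.2, 0.1]
gripper_width: 0.0867
grip_force: 0.0
```

Emit:
step_arm(rows=[{"tx": 24, "ty": 38, "tz": 0, "yaw": 0, "grip": 1}, {"tx": 48, "ty": 78, "tz": 0, "yaw": 0, "grip": 1}, {"tx": 72, "ty": 118, "tz": 0, "yaw": 0, "grip": 1}, {"tx": 96, "ty": 157, "tz": 0, "yaw": 0, "grip": 1}, {"tx": 118, "ty": 192, "tz": 0, "yaw": 0, "grip": 1}])

```text
time: 17.1
tcp_pos: [0.6425, 0.2291, 0.1688]
ee_rot: [0.707, 0.707, -0.0, -0.0]
force: [-0.1, -0.2, 0.5]
gripper_width: 0.0872
grip_force: 0.0
```

```bash
python3 -c "
from h import *
look('w4')" | grep -v must
```

```text
17.1 [0.6425 0.2291 0.1688] [0.643 0.295 0.354]
rust [    0     0   531   253 98402] [263. 102.] [0.6277 0.3202] circ [0.6292 0.3096] 288.7
rust [261 132  45  18 533] [282. 140.] [0.6445 0.2874] circ [0.6449 0.2836] 22.2
rust [ 96 205  35  36 291] [120. 219.] [0.4889 0.2145] circ [0.4802 0.2098] 22.3
rust [ 51 206  55  23 737] [ 73. 220.] [0.444  0.2129] circ [0.4491 0.215 ] 28.8
rust [ 176  283   80   36 2331] [220. 301.] [0.5801 0.1267] circ [0.575  0.1274] 42.1
rust [334 283  43  24 872] [353. 295.] [0.7163 0.1331] circ [0.7187 0.1344] 23.7
rust [394 381  22  33 538] [404. 398.] [0.7821 0.0042] circ [0.7831 0.0058] 18.6
cobalt [156 120  35  36 958] [173. 139.] [0.5464 0.2891] circ [0.5475 0.2897] 18.7
cobalt [ 257  177   45   48 1704] [279. 200.] [0.6414 0.2325] circ [0.6411 0.2323] 24.9
```

Emit:
step_arm(rows=[{"tx": 2, "ty": 0, "tz": 20, "yaw": 0, "grip": 1}, {"tx": 2, "ty": 0, "tz": 60, "yaw": 0, "grip": 1}, {"tx": 2, "ty": 0, "tz": 100, "yaw": 0, "grip": 1}, {"tx": 2, "ty": 0, "tz": 125, "yaw": 0, "grip": 1}, {"tx": 2, "ty": 0, "tz": 131, "yaw": 0, "grip": 0.8}])

```text
time: 17.65
tcp_pos: [0.6373, 0.229, 0.0334]
ee_rot: [0.707, 0.707, -0.004, -0.002]
force: [-0.1, -0.2, 0.3]
gripper_width: 0.084
grip_force: 0.0
```

Emit:
step_arm(rows=[{"tx": 0, "ty": 0, "tz": 0, "yaw": 0, "grip": 0.3}, {"tx": 0, "ty": 0, "tz": 0, "yaw": 0, "grip": 0.3}, {"tx": 0, "ty": 0, "tz": 0, "yaw": 0, "grip": 0.3}, {"tx": 0, "ty": 0, "tz": 0, "yaw": 0, "grip": 0.3}, {"tx": 0, "ty": 0, "tz": 0, "yaw": 0, "grip": 0.3}], newtons=20)

```text
time: 18.15
tcp_pos: [0.6419, 0.2303, 0.04]
ee_rot: [0.707, 0.707, 0.001, 0.0]
force: [-0.8, 0.3, 3.9]
gripper_width: 0.048
grip_force: 20.0
```

Emit:
step_arm(rows=[{"tx": 0, "ty": 0, "tz": 0, "yaw": 0, "grip": 0.3}, {"tx": 0, "ty": 0, "tz": 0, "yaw": 0, "grip": 0.3}])

```text
time: 18.35
tcp_pos: [0.642, 0.2303, 0.04]
ee_rot: [0.707, 0.707, 0.001, 0.0]
force: [-1.7, -0.4, 7.1]
gripper_width: 0.0475
grip_force: 20.0
```

Emit:
step_arm(rows=[{"tx": 0, "ty": 0, "tz": -15, "yaw": 0, "grip": 0.3}, {"tx": 0, "ty": 0, "tz": -40, "yaw": 0, "grip": 0.3}, {"tx": 0, "ty": 0, "tz": -75, "yaw": 0, "grip": 0.3}, {"tx": 0, "ty": 0, "tz": -110, "yaw": 0, "grip": 0.3}, {"tx": 0, "ty": 0, "tz": -130, "yaw": 0, "grip": 0.3}])

```text
time: 18.85
tcp_pos: [0.6428, 0.2303, 0.1731]
ee_rot: [0.707, 0.707, 0.002, 0.001]
force: [1.3, -0.0, -1.2]
gripper_width: 0.0477
grip_force: 19.9
```

Emit:
step_arm(rows=[{"tx": -30, "ty": -20, "tz": 0, "yaw": 0, "grip": 0.3}, {"tx": -65, "ty": -43, "tz": 0, "yaw": 0, "grip": 0.3}, {"tx": -100, "ty": -66, "tz": 0, "yaw": 0, "grip": 0.3}, {"tx": -135, "ty": -89, "tz": 0, "yaw": 0, "grip": 0.3}, {"tx": -170, "ty": -112, "tz": 0, "yaw": 0, "grip": 0.3}])

```text
time: 19.35
tcp_pos: [0.5282, 0.0589, 0.1691]
ee_rot: [0.707, 0.707, 0.0, 0.0]
force: [0.6, -0.8, -0.3]
gripper_width: 0.0477
grip_force: 19.9
```

Emit:
step_arm(rows=[{"tx": -35, "ty": -23, "tz": 0, "yaw": 0, "grip": 0.3}, {"tx": -70, "ty": -46, "tz": 0, "yaw": 0, "grip": 0.3}, {"tx": -100, "ty": -66, "tz": 0, "yaw": 0, "grip": 0.3}, {"tx": -114, "ty": -74, "tz": 0, "yaw": 0, "grip": 0.3}, {"tx": -114, "ty": -74, "tz": 0, "yaw": 0, "grip": 0.3}])

```text
time: 19.85
tcp_pos: [0.4544, -0.0556, 0.1693]
ee_rot: [0.708, 0.706, -0.0, 0.001]
force: [0.7, 0.5, -0.8]
gripper_width: 0.0475
grip_force: 19.9
```

Emit:
step_arm(rows=[{"tx": 0, "ty": 0, "tz": 5, "yaw": 0, "grip": 0.3}, {"tx": 0, "ty": 0, "tz": 35, "yaw": 0, "grip": 0.3}, {"tx": 0, "ty": 0, "tz": 65, "yaw": 0, "grip": 0.3}, {"tx": 0, "ty": 0, "tz": 65, "yaw": 0, "grip": 0.3}, {"tx": 0, "ty": 0, "tz": 65, "yaw": 0, "grip": 0.3}])

```text
time: 20.35
tcp_pos: [0.4551, -0.053, 0.1035]
ee_rot: [0.707, 0.707, -0.0, -0.001]
force: [0.4, -0.4, -1.1]
gripper_width: 0.048
grip_force: 19.9
```

Emit:
step_arm(rows=[{"tx": 0, "ty": 0, "tz": 20, "yaw": 0, "grip": 0.3}, {"tx": 0, "ty": 0, "tz": 38, "yaw": 0, "grip": 0.3}, {"tx": 0, "ty": 0, "tz": 48, "yaw": 0, "grip": 0.3}, {"tx": 0, "ty": 0, "tz": 53, "yaw": 0, "grip": 0.3}, {"tx": 0, "ty": 0, "tz": 53, "yaw": 0, "grip": 0.3}])

```text
time: 20.85
tcp_pos: [0.4556, -0.0538, 0.051]
ee_rot: [0.707, 0.707, 0.0, 0.0]
force: [0.0, -0.5, -1.3]
gripper_width: 0.0473
grip_force: 19.9
```

Emit:
step_arm(rows=[{"tx": 0, "ty": 0, "tz": 1, "yaw": 0, "grip": 0.3}, {"tx": 0, "ty": 0, "tz": 1, "yaw": 0, "grip": 0.65}, {"tx": 0, "ty": 0, "tz": 1, "yaw": 0, "grip": 1}, {"tx": 0, "ty": 0, "tz": 1, "yaw": 0, "grip": 1}, {"tx": 0, "ty": 0, "tz": 1, "yaw": 0, "grip": 1}])

```text
time: 21.35
tcp_pos: [0.4556, -0.054, 0.05]
ee_rot: [0.707, 0.707, 0.0, 0.0]
force: [-0.5, 0.4, 0.8]
gripper_width: 0.072
grip_force: 0.0
```

Emit:
step_arm(rows=[{"tx": 0, "ty": 0, "tz": -10, "yaw": 0, "grip": 1}, {"tx": 0, "ty": 0, "tz": -45, "yaw": 0, "grip": 1}, {"tx": 0, "ty": 0, "tz": -90, "yaw": 0, "grip": 1}, {"tx": 0, "ty": 0, "tz": -130, "yaw": 0, "grip": 1}, {"tx": 0, "ty": 0, "tz": -150, "yaw": 0, "grip": 1}])

```text
time: 21.85
tcp_pos: [0.4571, -0.0544, 0.2048]
ee_rot: [0.707, 0.707, 0.002, 0.003]
force: [1.1, 0.3, -0.1]
gripper_width: 0.0869
grip_force: 0.0
```

Emit:
step_arm(rows=[{"tx": -45, "ty": 0, "tz": 0, "yaw": 0, "grip": 1}, {"tx": -90, "ty": 0, "tz": 0, "yaw": 0, "grip": 1}, {"tx": -135, "ty": 0, "tz": 0, "yaw": 0, "grip": 1}, {"tx": -180, "ty": 0, "tz": 0, "yaw": 0, "grip": 1}, {"tx": -220, "ty": 0, "tz": 0, "yaw": 0, "grip": 1}])

```text
time: 22.35
tcp_pos: [0.4549, -0.2761, 0.2007]
ee_rot: [0.707, 0.707, 0.0, 0.001]
force: [1.0, 0.6, 0.0]
gripper_width: 0.0874
grip_force: 0.0
```

```bash
python3 -c "
from h import *
for n in('top','scene'):
    im=eyes.capture(n);ci=eyes.camera_info(n);cv2.imwrite(f'pics/{n}2.png',im)
    for c in HUE:
        for s,p,m in blobs(im,c,100):
            q=ray(ci,*p,.088)
            if s[4]<900 and .36<q[0]<.7 and -.1<q[1]<.3: print(n,c,s[4],q.round(3))
a=cv2.imread('pics/top2.png')[130:330,140:360];b=cv2.imread('pics/scene2.png')[130:330,220:440]
cv2.imwrite('pics/fin.png',cv2.resize(np.hstack([a,b]),(792,360)))"
```

```text
top rust 263 [0.446 0.187 0.088]
top rust 110 [0.383 0.178 0.088]
top mustard 231 [0.454 0.023 0.088]
top green 146 [0.449 0.106 0.088]
top cobalt 134 [0.528 0.276 0.088]
top cobalt 233 [ 0.451 -0.057  0.088]
scene mustard 261 [0.462 0.029 0.088]
scene green 184 [0.456 0.112 0.088]
scene cobalt 205 [ 0.46  -0.051  0.088]
scene cobalt 118 [0.566 0.281 0.088]
```

View pics/fin.png

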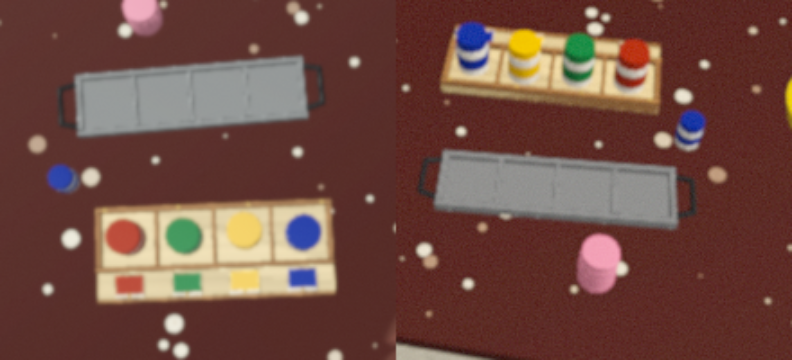

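All four jars stand upright, each behind its own chip; in the left half of the crop the caps are at (125,236), (184,236), (243,231) and (303,232). The tray is empty.

```bash
python3 -c "
from rig import arm
print(arm.job_done())"
```

```text
the job is handed in; nothing more can be done
None
```

The job is handed in: all four jars stand upright in the rack, each behind the chip of its own colour, and the bowl, mould and look-alike jars were not touched; robot time was about 22 s of the 96 s limit.

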